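# Load an empty bobbin into the spring-loaded bobbin winder

## Robot

A 6-joint arm with a two-finger parallel gripper is mounted at the origin on the work surface. World frame = base frame: x ahead of the robot, y to its left, z up, the work surface at z = 0. Lengths are in mm, angles in rad, forces in N, time in s.
With the tool pointing down it reaches from about 300 to 750 mm from the base axis. Payload 8.5 kg.
Tool frame: the origin (TCP) lies between the finger pads; the fingertips stand 11 mm ahead of it and the grasp point (between the pads) lies 8 mm behind it; z points along the fingers, y is the line along which they close (so a half turn about z gives the same grasp; the last joint's range is limited). The gripper opens to 85 mm and grips with 20 to 120 N. Pads are 22 mm wide; open, the fingers measure 114 mm over their backs; the gripper's body (76 mm by 85 mm) begins 54 mm behind the grasp point. The pads swing forward as they close: fully open they stand 13 mm farther back than shut.
Start: joints at [0.982, 0.381, 1.297, -0, 1.464, -0.215], TCP at [200.826, 512.005, 242.322] pointing down, gripper open.
Joint ranges: [-3.11, 3.11], [-0.89, 2.33], [0.22, 2.48], [-1.42, 4.56], [0.17, 2.85], [-2.88, 2.88]. Speed limits (rad/s): [2.39, 2.39, 3.14, 3.14, 3.14, 3.14].

## Interface

Orientations are given as a unit quaternion [w, x, y, z].
In Python, from station import get_state, grab_frame, finish_job, look_for, cut_out, spot_point gives the robot as it stands.
- The arm moves only by the tool send_rows, never from a script. Its argument "moves" is text: rows parted by semicolons, each of 5 numbers parted by spaces: the shift along the world's x, y, z as a fraction of full scale, then the turn about the world's z as a fraction of full scale, then the finger opening in mm, from 0 to 85.4. A call has 1 to 8 rows; each row shifts and turns the commanded pose from where the row before left it; what a row does not reach is not made up. Full scale, the value 1, is 500 mm for a shift and 60 degrees for a turn. A row lasts 1/10 s, in which the tool goes at most 50 mm and 8.59 degrees, less where a joint would pass 70% of its speed; a pose out of reach is approached as far as the arm can. A call with a number of a shift or a turn outside -1 to 1 is refused whole. A call with a gripper value outside its range is refused whole. The fingers move at their own pace and stop on an object; "force" is the grip in N (left out, the last holds). Time passes only in rows, so rows that do not move let the fingers close. It gives the time, the measured TCP pose, the force, the opening and the grip force at its end, in the units of the state.
- get_state(): the state, without advancing time (a new reading comes with each control period).
- grab_frame(name): name is "side" or "top"; returns a dict with "color" (384x512x3 uint8, red, green, blue), "fx", "fy", "cx", "cy" (pixels), "k1" (the pictures are not rectified: a ray, as slopes to the right and down, at radius r is drawn at 1 + k1 r^2 times it, then the intrinsics apply), "eye" and "attitude" of the camera in the world. Camera axes: x right, y up, looking along -z (the intrinsics and any distortion apply to the point x, -y, -z); pixel columns grow to the right and rows downward; lengths in mm; the calibration is good to about 2 mm. A picture is of the moment at which its call begins. There is no depth.
- finish_job(): hands the job in; it is judged then, once.
Trained networks look in the newest picture that a camera, given by its name, has taken for a name from the list of things; names that differ only in an ending like _2 or _b are one class to them, and where a whole thing is asked for, a point or a joint stands for the part that bears it (a point fixed in the world has none). Each returns a list of dicts, best first, with "p" (0 to 1); they miss things now and then, are a little off and sometimes report something else, mostly with a low value. They report only what shows in the picture. A call takes as long as a camera call. They do not tell look-alikes from the thing itself.
- look_for(camera, label): "centre" ([x, y, z] in mm, in world coordinates, good to about 4 mm: the middle of the surface that is visible of it).
- cut_out(camera, label): "region" (384x512 bool, what is visible of it).
- spot_point(camera, label): "centre" ([x, y, z] in mm, in world coordinates, good to about 4 mm: a listed point, or the origin of a listed thing).
The state is a dict: "clock": time; "q": joint angles; "qvel": joint speeds; "effort": joint torques, N m; "position": TCP position; "eef_rot": TCP orientation; "force": force on the tool from outside, world axes, zero at the start; "wrist_torque": the same for the moment, N m; "finger_gap": finger opening in mm; "grasp_force": force on a finger pad.
Only numpy, scipy, OpenCV 4.12 (cv2) and the standard library are available. Lean on these libraries where they do the work, as an engineer would, in place of code of your own. Each camera call takes 0.05 s, during which the arm holds its last target. There are 200 camera calls.

## Task

Put the long empty wooden bobbin into the bobbin winder. Hold it at a slant, push one end stub against the spring plunger until the spring gives, then tip the other end down so that both stubs lie in the bottom of their forks and the spring holds the bobbin against the end plate; let go of it.

Things in the scene. Friction and masses are not known exactly. Their poses are not given: they have to be found in the camera images.
- bobbin_mid (a point): Centre of the long bobbin: loose, pale wood, about 70 g, 110 mm long, ends alike, x along it; starts lying level, centre 20 mm above the table; can roll. Core 24 mm across, from -28 to +28 mm; then flanges 40 mm across, 5 mm thick (28 to 33 mm); then round end stubs 14 mm across (33 to 55 mm). Grip across the middle of the core.
- short_bobbin_mid (a point): Centre of a shorter bobbin, 72 mm long over all (same 24 mm core and 40 mm flanges, shorter stubs), lying on the table, centre 20 mm up. It does not fit and is not needed. It may lie nearer or farther than the long one.
- bay (a point): Where the centre of the loaded bobbin must be, in the fixed winder, 60 mm above the table. Its x axis is level, along the loaded bobbin: -x to the spring plunger, +x to the end plate and motor; z up. Free gap from plunger to end plate 103 mm. Between the forks the space is free down to the wooden base, 80 mm wide, its top 45 mm below this point.
- plunger_face (a point): Centre of the free plunger's face (does not move with it), at x = -48 mm in the bay's frame. The plunger is a brass disc 24 mm across, pushed towards -x by up to 16 mm. Behind it a grey spring housing stands at bay x = -70 to -92 mm, 44 mm wide, its top 14 mm above the axis.
- end_plate (a point): Point of the fixed end plate's face on the bay's axis, at bay x = +55 mm; plate 44 mm wide, its top 10 mm above the axis. Behind it a motor, its top 18 mm above the axis, reaches to bay x = +118 mm.
- spring_fork (a point): Middle of the slot floor of the fork beside the plunger, 7 mm below the bay's axis, at bay x = -45.5 mm. The fork is a steel plate 5 mm thick, 40 mm wide; the slot is open at the top, 17 mm wide up to 2 mm above the axis, then flares to about 26 mm at its lips, 12 mm above the axis.
- plate_fork (a point): The same point of the other, identical fork, beside the end plate, at bay x = +45.5 mm.
- plunger (a joint): How far the plunger is pushed in (m): 0 free, 0.016 at its stop, 0.007 with the bobbin loaded. To pass the end plate on its way down the bobbin must push it in by 0.0085 to 0.015. Spring: about 1 N at 0, 4 N at 0.007, 8 N at the stop.
Mind the look-alikes: they are no part of the job. What is shaped like the part that bears bobbin_mid but purple, red or turquoise is not meant.

How it is judged (in metres and radians):
On the way:
1. the long bobbin, held at a slant, pushes the spring plunger in (at least 3 mm, slanting at least 4 degrees, its centre within 60 mm of the bay's) (value of joint plunger above 0.003 m and (angle between bobbin_mid's own x axis and vertical below 1.5 rad or angle between bobbin_mid's own x axis and vertical above 1.64 rad) and distance between bobbin_mid and bay below 0.06 m), for 0.1 s.
At the end, for the whole second after the job is handed in: The long bobbin lies level in the bay: its centre within 3 mm of the bay's centre sideways and lengthwise and 2.5 mm in height, its axis within 0.06 rad of the bay's, the plunger pushed in by 4.5 to 9.5 mm, the bobbin released and at rest (x of bobbin_mid in the frame of bay between -0.003 and 0.003 m and y of bobbin_mid in the frame of bay between -0.003 and 0.003 m and z of bobbin_mid in the frame of bay between -0.0025 and 0.0025 m and angle between the x axis of bobbin_mid and the x axis of bay, either way round below 0.06 rad and value of joint plunger between 0.0045 and 0.0095 m and linear speed of bobbin below 0.02 m/s); the robot touches nothing.
It also fails if it takes over 45 s, if anything falls off the work surface, if the arm or the gripper's body presses on something with over 40 N, if the wrist force passes 120 N, or if a joint passes its speed limit or range.

## Working session

There is one attempt and no reset: what is moved stays moved. The work goes in short steps, Python scripts to look and compute and a tool call to move; the robot and the scene stay as the last step left them, time stands still between calls to the robot, and variables do not carry over. Pictures are saved under pics/ and viewed, at most 10 in all, crops included, and the job is handed in when it is done.

Besides the shell and the picture viewer there is one more tool, called after ">>>" in YAML: its name, and indented under it one key for each argument. send_rows: Moves the arm, as the interface text tells. Shift numbers are shares of 500 mm and turn numbers shares of 60 degrees, none past 1 either way. Its arguments: {"type":"object","properties":{"moves":{"type":"string"},"force":{"type":"number"}},"required":["moves"]}

```bash
mkdir -p pics; ls; cat > h.py <<'E'
import numpy as np, cv2
from scipy.spatial.transform import Rotation as R
from station import *
def rot(f):
    a=np.array(f["attitude"],float)
    return a if a.shape==(3,3) else R.from_quat([a[1],a[2],a[3],a[0]]).as_matrix()
def ray(f,u,v):
    x=(u-f["cx"])/f["fx"];y=(v-f["cy"])/f["fy"];xd,yd=x,y
    for _ in range(20):
        s=1+f["k1"]*(x*x+y*y);x,y=xd/s,yd/s
    return np.array(f["eye"],float),rot(f)@np.array([x,-y,-1])
def atz(f,u,v,z):
    e,d=ray(f,u,v);return e+d*(z-e[2])/d[2]
def proj(f,P):
    c=rot(f).T@(np.array(P,float)-f["eye"]);x,y=c[0]/-c[2],-c[1]/-c[2]
    s=1+f["k1"]*(x*x+y*y);return f["fx"]*x*s+f["cx"],f["fy"]*y*s+f["cy"]
def save(f,n,box=None,k=1):
    im=f["color"][...,::-1]
    if box: u0,v0,u1,v1=box;im=im[v0:v1,u0:u1]
    cv2.imwrite(f"pics/{n}.png",cv2.resize(im,None,fx=k,fy=k,interpolation=cv2.INTER_CUBIC))
E
python3 - <<'E'
from h import *
fs={}
for c in("top","side"):
    f=grab_frame(c);fs[c]=f
    print(c,f["eye"],f["attitude"],f["fx"],f["k1"])
    for l in("bobbin_mid","short_bobbin_mid","bay","plunger_face","end_plate","spring_fork","plate_fork"):
        for d in spot_point(c,l)[:4]: print(l,round(d["p"],2),np.round(d["centre"],1),np.round(proj(f,d["centre"])))
im=np.vstack([fs["top"]["color"],fs["side"]["color"]])[...,::-1]
cv2.imwrite("pics/a.png",cv2.resize(fs["top"]["color"][...,::-1],(800,600)))
cv2.imwrite("pics/b.png",cv2.resize(fs["side"]["color"][...,::-1],(800,600)))
E
```

```text
pics
top [419.61874906  56.2696617  984.92020568] [ 0.70516834  0.06876345 -0.0681327  -0.70240098] 421.54760134927704 -0.11627286451223419
bobbin_mid 0.65 [513.8 285.   20.5] [152. 230.]
bobbin_mid 0.61 [650.5 217.9  23.1] [183. 172.]
bobbin_mid 0.59 [568.6 108.5  22.9] [229. 206.]
bobbin_mid 0.57 [742.5 312.   23.2] [145. 135.]
short_bobbin_mid 0.58 [449.5 143.   14.7] [213. 258.]
bay 0.85 [ 540.7 -184.9   62. ] [360. 216.]
bay 0.73 [ 586.6 -190.1   60.6] [361. 196.]
plunger_face 0.86 [ 587.9 -189.5   60.4] [361. 196.]
plunger_face 0.72 [448.8 141.4  18.6] [214. 259.]
end_plate 0.77 [ 488.3 -176.5   60.9] [357. 240.]
spring_fork 0.77 [ 585.9 -192.2   52.6] [361. 197.]
plate_fork 0.7 [ 495.3 -178.3   54.3] [357. 237.]
side [ 423.56943423 -526.52168051  580.71799672] [ 0.89819641  0.41163641 -0.06570602 -0.13957573] 400.97133940207505 -0.0091231817096894
bobbin_mid 0.87 [647.5 219.9  19.3] [252. 160.]
bobbin_mid 0.71 [746.4 305.6  14.5] [278. 137.]
bobbin_mid 0.61 [573.1 107.1  19.6] [234. 196.]
bobbin_mid 0.6 [510.8 289.7  17.6] [190. 155.]
short_bobbin_mid 0.83 [450.6 147.3  22. ] [174. 195.]
bay 0.62 [ 536.8 -185.3   57. ] [260. 301.]
plunger_face 0.73 [ 586.  -191.6   58.9] [291. 295.]
end_plate 0.75 [ 489.  -170.6   61. ] [227. 300.]
spring_fork 0.98 [ 585.9 -191.4   55.5] [291. 297.]
plate_fork 0.77 [ 494.3 -176.9   50.8] [232. 306.]
```

View pics/a.png

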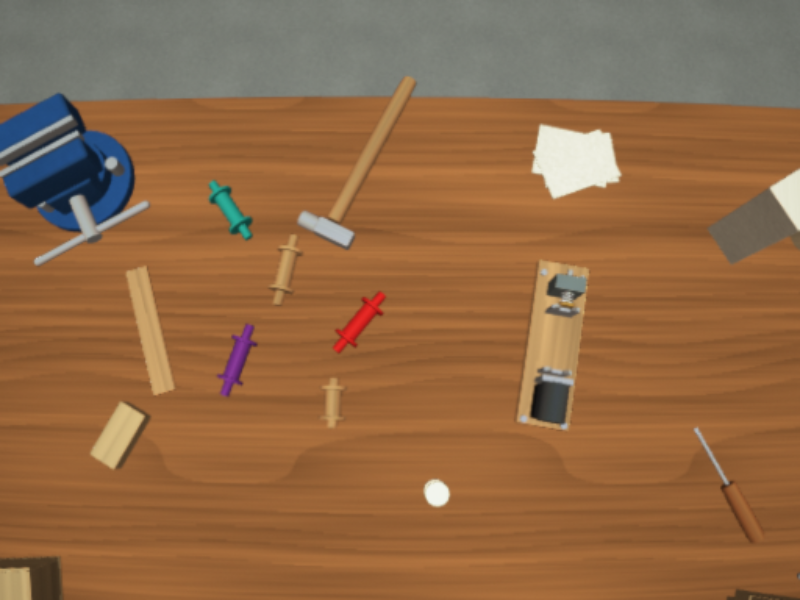

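View pics/b.png

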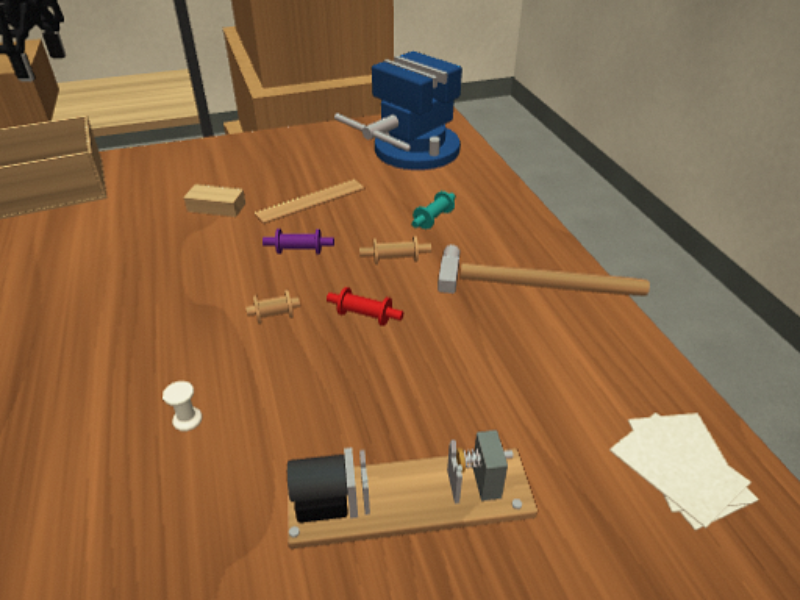

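```bash
python3 - <<'E'
from h import *
s=get_state();print(s["clock"],s["eef_rot"],s["finger_gap"])
print(np.round(R.from_quat(np.array(s["eef_rot"])[[1,2,3,0]]).as_matrix(),3))
fs={c:grab_frame(c) for c in("top","side")}
for c,f in fs.items():
    for d in cut_out(c,"bobbin_mid")[:5]:
        m=d["region"];v,u=np.nonzero(m)
        P=np.array([atz(f,a,b,20)[:2] for a,b in zip(u,v)]);C=P.mean(0)
        w,V=np.linalg.eigh(np.cov((P-C).T));t=V[:,1];pr=(P-C)@t
        print(c,"seg",round(d["p"],2),np.round([u.mean(),v.mean()]),np.round(C,1),"ang",round(np.degrees(np.arctan2(t[1],t[0]))%180,1),"mid",np.round(C+t*(pr.max()+pr.min())/2,1),"len",round(np.ptp(pr)),f["color"][m].mean(0).round())
    for l in("bay","plunger_face","end_plate","spring_fork","plate_fork"):
        for d in spot_point(c,l)[:1]: print(c,l,round(d["p"],2),np.round(d["centre"],1))
# one picture: crops
def crop(f,b,size):
    u0,v0,u1,v1=b;return cv2.resize(f["color"][v0:v1,u0:u1,::-1],size,interpolation=cv2.INTER_CUBIC)
a=crop(fs["top"],(160,140,260,290),(400,600))
b=crop(fs["top"],(325,160,385,280),(300,600))
cv2.imwrite("pics/c.png",np.hstack([a,b]))
save(fs["side"],"d",(175,270,355,360),4)
E
```

```text
0.8 [ 2.79190932e-06  1.85800652e-01  9.82587460e-01 -1.60149225e-05] 85.50331521342389
[[-0.931  0.365 -0.   ]
 [ 0.365  0.931 -0.   ]
 [-0.    -0.    -1.   ]]
top seg 0.96 [151. 231.] [510.6 286.1] ang 161.3 mid [512.4 285.5] len 107 [114.  50. 117.]
top seg 0.83 [229. 206.] [570.3 107. ] ang 141.6 mid [570.6 106.8] len 111 [197.  37.  31.]
top seg 0.77 [147. 135.] [742.8 308.5] ang 35.4 mid [743.5 308.9] len 104 [ 42. 133. 115.]
top seg 0.65 [182. 172.] [649.9 219. ] ang 168.9 mid [650.7 218.9] len 109 [173. 130.  80.]
top bay 0.79 [ 538.5 -182.3   63.1]
top plunger_face 0.96 [ 586.8 -191.7   57.9]
top end_plate 0.68 [ 490.7 -178.    58.2]
top spring_fork 0.98 [ 581.6 -191.3   51.9]
top plate_fork 0.83 [ 498.4 -176.7   54. ]
side seg 0.89 [191. 154.] [512.8 287.6] ang 161.8 mid [512.8 287.6] len 110 [91. 38. 98.]
side seg 0.79 [277. 135.] [743.  308.1] ang 41.0 mid [744.7 309.6] len 120 [ 33. 106.  91.]
side seg 0.7 [252. 160.] [648.3 221. ] ang 171.5 mid [648.8 220.9] len 107 [156. 115.  70.]
side seg 0.68 [233. 196.] [571.  107.3] ang 140.9 mid [571.6 106.8] len 115 [158.  31.  26.]
side seg 0.67 [259. 316.] [ 535.9 -186.3] ang 169.7 mid [ 539.9 -187.1] len 249 [140. 114.  80.]
side bay 0.86 [ 540.2 -182.    60. ]
side plunger_face 0.77 [ 588.8 -191.8   62.8]
side end_plate 0.69 [ 490.2 -169.1   61.7]
side spring_fork 0.62 [ 582.7 -188.9   58.1]
side plate_fork 0.89 [ 492.9 -178.    47.6]
```

View pics/c.png

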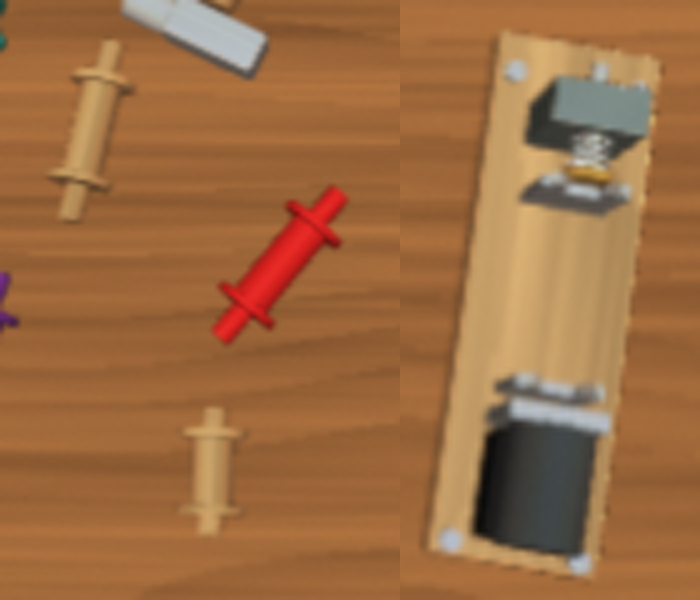

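View pics/d.png

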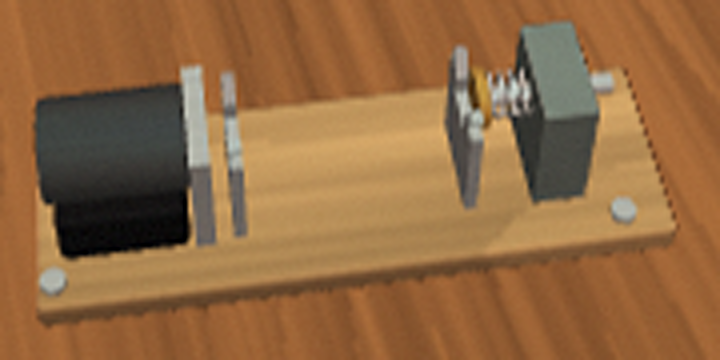

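```bash
python3 - <<'E'
from h import *
from scipy.optimize import least_squares
fs={c:grab_frame(c) for c in("top","side")}
T=[((-92,-22,14),(558,78)),((-92,22,14),(651,88)),((-70,22,14),(645,138)),((-70,-22,14),(549,129)),((55,-22,10),(511,397)),((55,22,10),(610,413))]
T=[(p,((u-400)/5+325,v/5+160)) for p,(u,v) in T]
S=[((-70,22,14),(550,119)),((-92,22,14),(597,111)),((-92,-22,14),(572,22)),((-70,-22,14),(520,30)),((55,-22,10),(203,68)),((55,22,10),(212,165))]
S=[(p,(u/4+175,v/4+270)) for p,(u,v) in S]
def w(q,p):
    c,s=np.cos(q[2]),np.sin(q[2]);return np.array([q[0]+c*p[0]-s*p[1],q[1]+s*p[0]+c*p[1],60+p[2]])
def res(q,sets): return np.concatenate([np.array(proj(fs[k],w(q,p)))-uv for k,L in sets for p,uv in L])
for sets in([("top",T)],[("side",S)],[("top",T),("side",S)]):
    r=least_squares(res,[538,-184,np.pi-.15],args=(sets,));print(np.round(r.x[:2],1),np.degrees(r.x[2]),np.round(r.fun,1))
f=fs["top"]
for uv in((345,166.4),(377,171.6),(331,269.6),(364,275.4)):print(np.round(atz(f,*uv,15),1))
E
```

```text
[ 538.4 -184.1] 170.4273374704249 [-0.5 -0.7  0.1  0.6  0.2  0.1  0.1 -1.4  0.1  0.7  0.   0.8]
[ 541.4 -184.4] 170.1487362310415 [-1.1  0.3  1.6  0.6  0.5 -0.6 -0.2 -1.  -0.4 -0.1 -0.4  0.3]
[ 540.5 -184.4] 170.21246397274683 [-0.3 -1.7  0.3 -0.3  0.4 -0.8  0.3 -2.4  0.1 -0.3  0.  -0.1 -1.7  0.5
  1.   0.8 -0.1 -0.4 -0.8 -0.9 -1.1  0.1 -1.   0.5]
[ 667.1 -167.1   15. ]
[ 654.9 -244.1   15. ]
[ 424.8 -126.1   15. ]
[ 411.1 -202.    15. ]
```

>>> send_rows:
  moves: "0.075 -0.049 0 0.024 50; 0.075 -0.049 0 0.024 50; 0.075 -0.049 0 0.024 50; 0.075 -0.049 0 0.024 50; 0.075 -0.049 0 0.024 50; 0.075 -0.049 -0.02 0.024 50; 0.075 -0.049 -0.03 0.024 50; 0.075 -0.049 -0.03 0.022 50"

```text
clock: 2.4
position: [502.3, 314.8, 202.0]
eef_rot: [0.0, 0.087, 0.996, 0.0]
force: [-0.2, 0.7, 0.3]
finger_gap: 50.3
grasp_force: 0.0
```

>>> send_rows:
  moves: "0.075 -0.049 -0.03 0 50; 0.075 -0.049 -0.03 0 50; 0.075 -0.049 -0.03 0 50; 0.073 -0.046 -0.03 0 50; 0 0 0 0 50; 0 0 0 0 50"

```text
clock: 3.0
position: [650.0, 218.9, 141.4]
eef_rot: [-0.001, 0.088, 0.996, -0.0]
force: [-0.0, 0.4, 0.1]
finger_gap: 49.8
grasp_force: 0.0
```

```bash
python3 - <<'E'
from h import *
s=get_state();print(s["clock"],s["position"],s["eef_rot"],s["finger_gap"],s["force"])
f=grab_frame("side")
for d in cut_out("side","bobbin_mid")[:5]:
    m=d["region"];v,u=np.nonzero(m)
    P=np.array([atz(f,a,b,20)[:2] for a,b in zip(u,v)]);print(d["p"],P.mean(0),len(u))
u,v=map(int,proj(f,[650,219,20]));save(f,"e",(u-75,v-75,u+75,v+38),4);print(u,v)
E
```

```text
3.0 [650.01936774 218.90975321 141.4203723 ] [-7.40133541e-04  8.79555598e-02  9.96124121e-01 -8.33835454e-05] 49.84018588613003 [-0.04361852  0.43439983  0.08501915]
0.87 [744.02723414 309.37134352] 332
0.8 [569.17526099 109.03309342] 477
0.78 [650.59806724 219.62649895] 423
0.77 [511.70441805 288.3261608 ] 392
252 160
```

View pics/e.png

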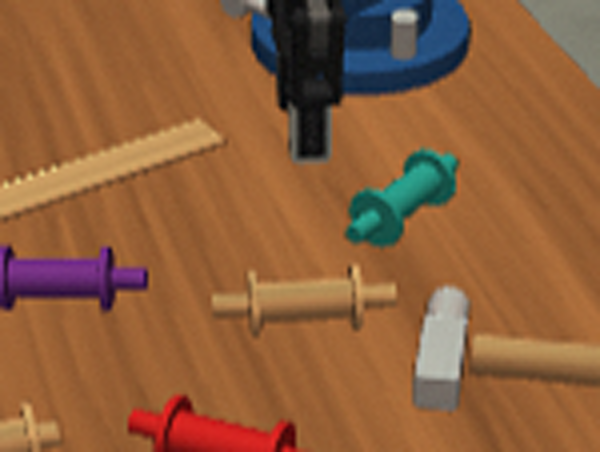

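>>> send_rows:
  moves: "0 0 -0.06 0 50; 0 0 -0.06 0 50; 0 0 -0.06 0 50; 0 0 -0.05 0 50; 0 0 -0.02 0 50; 0 0 0 0 50"
  force: 30

```text
clock: 3.7
position: [649.0, 220.2, 17.0]
eef_rot: [-0.001, 0.087, 0.996, -0.0]
force: [0.3, -0.2, 0.1]
finger_gap: 50.0
grasp_force: 0.0
```

>>> send_rows:
  moves: "0 0 0 0 15; 0 0 0 0 15; 0 0 0 0 15; 0 0 0 0 15; 0 0 0 0 15; 0 0 0 0 15"

```text
clock: 4.3
position: [650.6, 219.9, 19.3]
eef_rot: [0.001, 0.087, 0.996, 0.001]
force: [-1.2, 1.3, 6.8]
finger_gap: 22.9
grasp_force: 29.5
```

>>> send_rows:
  moves: "0 0 0.02 0 15; 0 0 0.04 0 15; 0 0 0.06 0 15; 0 0 0.06 0 15; 0 0 0.06 0 15; 0 0 0 0 15; 0 0 0 0 15"

```text
clock: 5.0
position: [649.8, 219.4, 138.1]
eef_rot: [0.001, 0.087, 0.996, 0.0]
force: [0.1, -0.9, -0.9]
finger_gap: 23.0
grasp_force: 29.5
```

```bash
python3 - <<'E'
from h import *
s=get_state();print(s["clock"],s["position"],s["eef_rot"],s["finger_gap"],s["force"])
f=grab_frame("side")
for d in spot_point("side","bobbin_mid")[:5]: print(d["p"],d["centre"])
u,v=map(int,proj(f,[650,219,150]));save(f,"f",(u-75,v-60,u+75,v+50),4);print(u,v)
E
```

```text
5.0 [649.7981908  219.43904341 138.12188544] [5.73929829e-04 8.73483420e-02 9.96177659e-01 9.22966366e-05] 22.95260446289708 [ 0.06813453 -0.89563296 -0.85528446]
0.86 [574.3, 109.0, 18.1]
0.86 [515.0, 287.1, 16.3]
0.85 [745.7, 307.4, 18.7]
0.82 [646.5, 219.0, 135.8]
252 111
```

View pics/f.png

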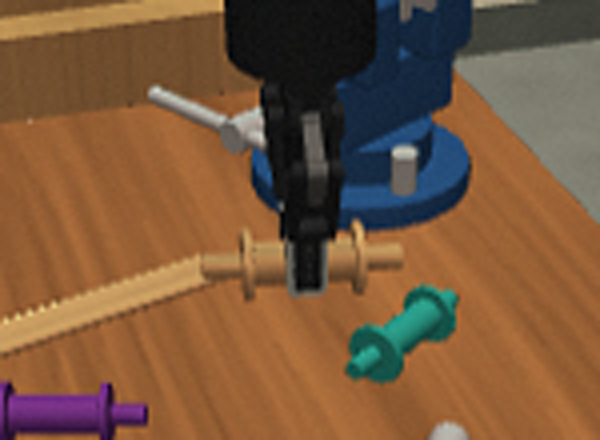

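>>> send_rows:
  moves: "-0.0236 -0.0805 0 0 15; -0.0236 -0.0805 0 0 15; -0.0236 -0.0805 0 0 15; -0.0236 -0.0805 0 0 15; -0.0236 -0.0805 0 0 15; -0.0236 -0.0805 0 0 15; -0.0236 -0.0805 0 0 15"

```text
clock: 5.8
position: [566.0, -63.6, 136.3]
eef_rot: [-0.001, 0.087, 0.996, 0.0]
force: [-0.0, -0.6, -1.1]
finger_gap: 22.7
grasp_force: 29.6
```

>>> send_rows:
  moves: "-0.0236 -0.0805 0 0 15; -0.0236 -0.0805 0 0 15; -0.0236 -0.0805 0 0.005 15; 0 0 -0.03 0 15; 0 0 -0.02 0 15; 0 0 0 0 15; 0 0 0 0 15"

```text
clock: 6.5
position: [531.9, -182.1, 112.0]
eef_rot: [-0.0, 0.084, 0.996, 0.0]
force: [1.0, -0.1, -0.5]
finger_gap: 22.7
grasp_force: 29.7
```

```bash
cat >> h.py <<'E'
B=np.array([540,-184.3,60]);A=np.radians(170.2)
M=np.array([[np.cos(A),-np.sin(A),0],[np.sin(A),np.cos(A),0],[0,0,1]])
def tobay(p): return M.T@(np.array(p)-B)
def look(n=None,png=True):
    s=get_state();q=s["eef_rot"]
    print("t",s["clock"],"tcp bay",np.round(tobay(s["position"]),1),"yaw",round(np.degrees(2*np.arctan2(q[2],q[1])),2),"F bay",np.round(M.T@s["force"],1),"gap",round(s["finger_gap"],1))
    for c in("side","top"):
        f=grab_frame(c)
        for d in spot_point(c,"bobbin_mid"):
            if np.linalg.norm(d["centre"]-B)<130: print(c,"bob",round(d["p"],2),np.round(tobay(d["centre"]),1))
        for d in cut_out(c,"bobbin_mid"):
            v,u=np.nonzero(d["region"])
            e=proj(f,B+[0,0,20])
            if np.hypot(u.mean()-e[0],v.mean()-e[1])<40: print(c,"seg",round(d["p"],2),"u",u.min(),u.max(),"v",v.min(),v.max())
        if c=="side" and png: save(f,n,(180,250,340,350),5)
E
python3 -c "
from h import *
look('g')"
```

```text
t 6.5 tcp bay [ 8.3 -0.8 52. ] yaw 170.35 F bay [-1.  -0.1 -0.5] gap 22.7
side bob 0.81 [10.8  0.1 49.7]
side bob 0.71 [-44.9  -3.4  -3.4]
side seg 0.83 u 218 293 v 264 291
side seg 0.71 u 183 343 v 277 350
```

View pics/g.png

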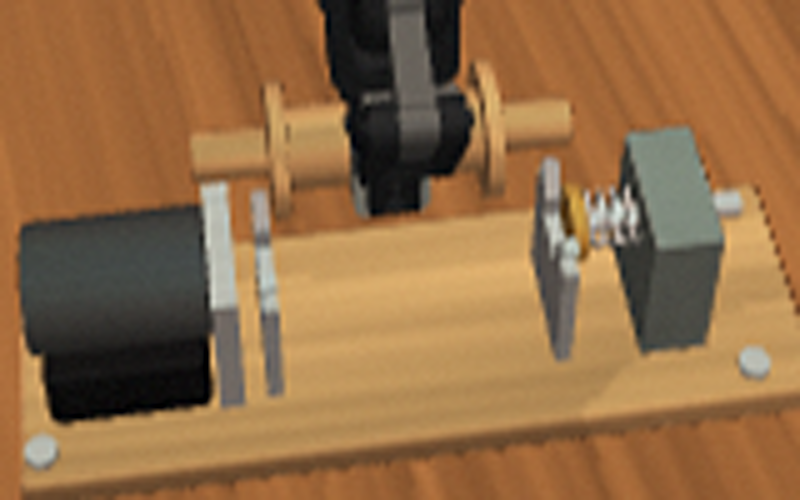

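```bash
python3 - <<'E'
from h import *
f=grab_frame("side")
def aty(u,v,y=0):
    e,d=ray(f,u,v);e,d=tobay(e),M.T@d
    return e+d*(y-e[1])/d[1]
for u,v in((571,120),(192,158),(485,78),(492,182),(272,100),(283,205)):
    print(np.round(aty(u/5+180,v/5+250),1))
E
```

```text
[-47.5   0.   52.2]
[62.9  0.  54.1]
[-21.2   0.   75.6]
[-25.    0.   26.6]
[39.2  0.  76.1]
[37.7  0.  27. ]
```

>>> send_rows:
  moves: "0.0734 -0.0127 0 0 15; 0.0734 -0.0127 0 0 15; 0.0734 -0.0127 0 0 15; 0.0734 -0.0127 0 0 15; 0 0 0 0 15; 0 0 -0.03 0 15; 0 0 -0.02 0 15; 0 0 -0.01 0 15"

```text
clock: 7.65
position: [677.8, -208.1, 81.1]
eef_rot: [-0.001, 0.085, 0.996, 0.0]
force: [0.1, 0.6, 0.1]
finger_gap: 23.2
grasp_force: 29.7
```

```bash
python3 - <<'E'
from h import *
s=get_state();print(s["clock"],np.round(tobay(s["position"]),1),M.T@s["force"])
f=grab_frame("side");save(f,"i",(260,230,420,340),5)
def aty(u,v,y=0):
    e,d=ray(f,u,v);e,d=tobay(e),M.T@d
    return e+d*(y-e[1])/d[1]
print(aty(328.4,290.6))
E
```

```text
7.65 [-139.8    0.    21.1] [-0.03437889 -0.58598022  0.11445716]
[-104.987942      0.            1.09794059]
```

View pics/i.png

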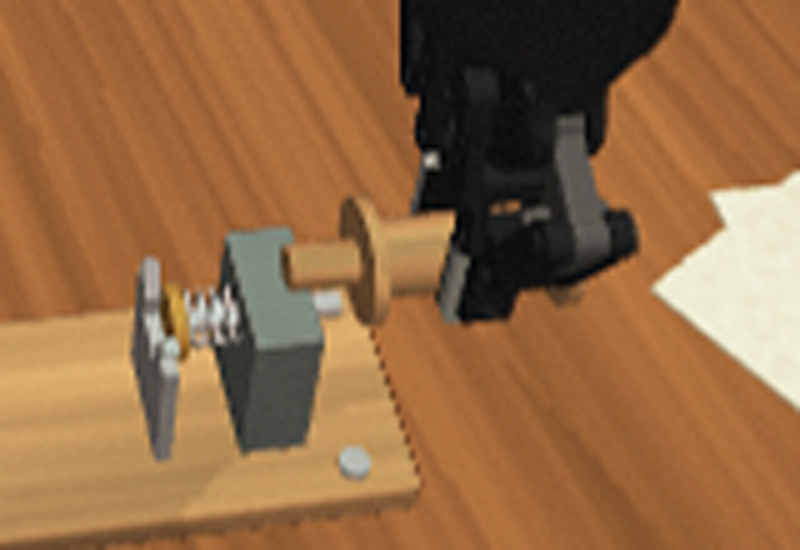

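>>> send_rows:
  moves: "0.004 -0.001 0 0 15; 0 0 -0.006 0 15; 0 0 -0.006 0 15; 0 0 -0.006 0 15; 0 0 -0.007 0 15; 0 0 -0.007 0 15; 0 0 0 0 15"
  force: 25

```text
clock: 8.4
position: [680.7, -208.9, 65.9]
eef_rot: [0.0, 0.085, 0.996, 0.0]
force: [4.0, -0.3, 2.8]
finger_gap: 23.0
grasp_force: 30.8
```

```bash
python3 - <<'E'
from h import *
s=get_state();print(s["clock"],np.round(tobay(s["position"]),1),M.T@s["force"])
f=grab_frame("side");save(f,"j",(260,230,420,340),5)
E
```

```text
8.4 [-142.8    0.3    5.9] [-4.02687303 -0.39734133  2.77676395]
```

View pics/j.png

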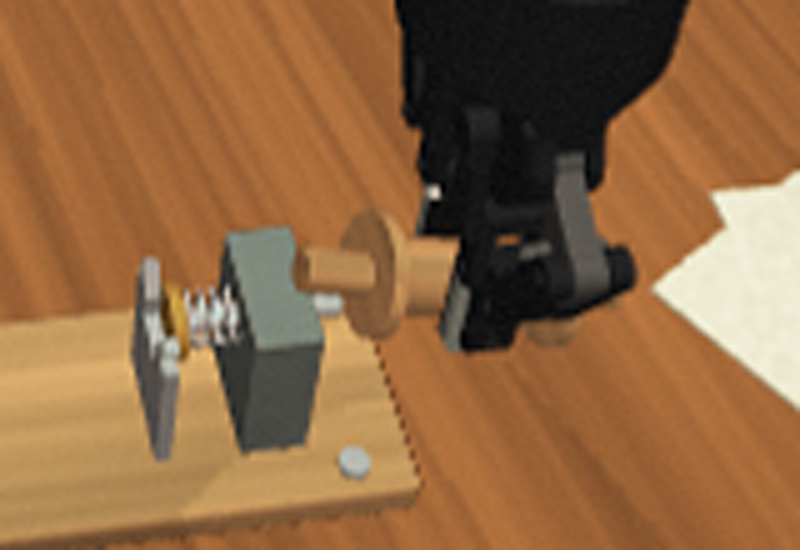

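>>> send_rows:
  moves: "0 0 0.03 0 15; 0 0 0.06 0 15; -0.0592 0.0102 0 0 15; -0.0592 0.0102 0 0 15; -0.0592 0.0102 0 0 15; -0.0592 0.0102 0 0 15; -0.0592 0.0102 0 0 15; 0 0 0 0 15"

```text
clock: 9.25
position: [529.4, -182.3, 111.9]
eef_rot: [-0.002, 0.085, 0.996, 0.001]
force: [0.4, -0.2, -0.2]
finger_gap: 22.7
grasp_force: 30.3
```

>>> send_rows:
  moves: "0 0 -0.02 0 15; 0 0 -0.012 0 15; 0 0 0 0 15; 0 0 0 0 15"

```text
clock: 9.65
position: [533.0, -183.4, 94.8]
eef_rot: [-0.0, 0.085, 0.996, 0.0]
force: [-0.1, 0.2, -0.7]
finger_gap: 22.9
grasp_force: 30.3
```

```bash
python3 -c "
from h import *
look('k')"
```

```text
t 9.65 tcp bay [ 7.   0.3 34.8] yaw 170.3 F bay [ 0.1 -0.2 -0.7] gap 22.9
side bob 0.83 [ 9.3  1.5 33. ]
side seg 0.67 u 220 292 v 271 299
top bob 0.56 [-44.3  -2.7   1.8]
```

View pics/k.png

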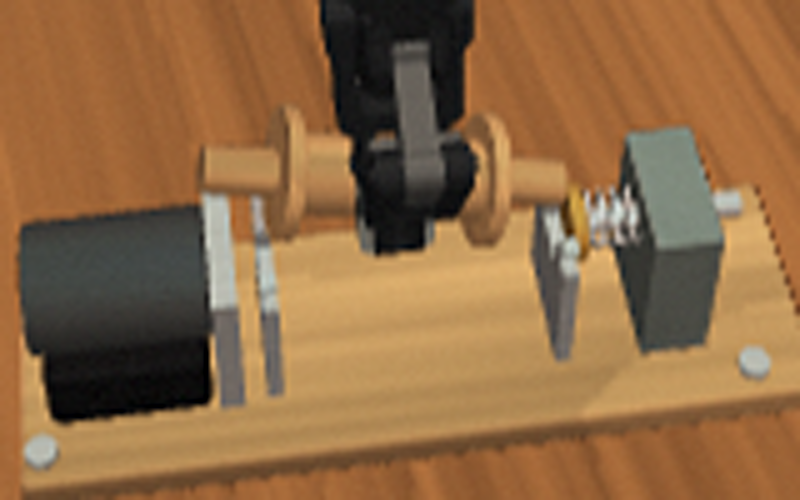

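```bash
cat >> h.py <<'E'
def aty(f,u,v,y=0):
    e,d=ray(f,u,v);e,d=tobay(e),M.T@d
    return e+d*(y-e[1])/d[1]
E
python3 - <<'E'
from h import *
f=grab_frame("side")
# stub end centres, stub edges, plunger disc, fork lip in crop k
for n,(u,v) in dict(rtop=(566,163),rbot=(563,204),ltop=(204,148),lbot=(204,192)).items(): print(n,np.round(aty(f,u/5+180,v/5+250),1))
for n,P in dict(plungertop=(-48,0,12),lipnear=(-45.5,20,12)).items():
    for dx in(0,-1.4):
        p=np.array(proj(f,B+M@(np.array(P)+[dx,0,0])));print(n,dx,np.round((p-[180,250])*5))
E
```

```text
rtop [-47.2   0.   31.9]
rbot [-47.5   0.   11.5]
ltop [59.2  0.  58. ]
lbot [60.4  0.  37.6]
plungertop 0 [565. 203.]
plungertop -1.4 [569. 202.]
lipnear 0 [570. 259.]
lipnear -1.4 [575. 259.]
```

>>> send_rows:
  moves: "0 0 -0.016 0 15; 0 0 -0.015 0 15; 0 0 0 0 15; 0 0 0 0 15"

```text
clock: 10.4
position: [532.5, -183.4, 79.5]
eef_rot: [-0.0, 0.085, 0.996, 0.0]
force: [-0.1, -0.4, -0.5]
finger_gap: 22.8
grasp_force: 30.3
```

>>> send_rows:
  moves: "0.004 -0.0007 0 0 15; 0.004 -0.0007 0 0 15; 0.004 -0.0007 0 0 15; 0.004 -0.0007 0 0 15; 0 0 0 0 15; 0 0 0 0 15"

```text
clock: 11.0
position: [540.5, -184.8, 79.8]
eef_rot: [-0.0, 0.085, 0.996, 0.0]
force: [-3.5, 0.9, -0.5]
finger_gap: 22.8
grasp_force: 30.3
```

```bash
cat >> h.py <<'E'
def stat():
    S=[get_state()]
    f=grab_frame("side")
    s=get_state();q=s["eef_rot"]
    print("t",s["clock"],"tcp bay",np.round(tobay(s["position"]),1),"yaw",round(np.degrees(2*np.arctan2(q[2],q[1])),2),"F bay",np.round(M.T@s["force"],1),"T",np.round(M.T@s["wrist_torque"],2),"gap",round(s["finger_gap"],1))
    for d in spot_point("side","bobbin_mid"):
        if np.linalg.norm(d["centre"]-B)<60: print("bob",round(d["p"],2),np.round(tobay(d["centre"]),1))
    for d in cut_out("side","bobbin_mid"):
        m=d["region"];v,u=np.nonzero(m);e=proj(f,B+[0,0,10])
        if np.hypot(u.mean()-e[0],v.mean()-e[1])<15 and np.ptp(u)<90:
            for nm,c in(("L",u.min()+1),("R",u.max()-1)):
                vv=v[u==c];print(nm,c,vv.min(),vv.max(),np.round(aty(f,c,vv.mean()),1))
    return f
E
python3 -c "
from h import *
stat()"
```

```text
t 11.05 tcp bay [-0.5  0.4 19.8] yaw 170.28 F bay [3.9 0.3 0.5] T [ 0.12 -0.43 -0.05] gap 22.4
bob 0.67 [ 4.9  1.2 21.6]
L 226 285 294 [53.1  0.  33.6]
R 296 289 296 [-53.2   0.    6. ]
```

>>> send_rows:
  moves: "0.004 -0.0007 0 0 15; 0.0046 -0.0008 0 0 15; 0 0 0 0 15; 0 0 -0.006 0 15; 0 0 -0.006 0 15; 0 0 0 0 15"

```text
clock: 11.75
position: [544.6, -185.4, 73.5]
eef_rot: [-0.0, 0.085, 0.996, 0.0]
force: [-4.7, 0.7, 1.4]
finger_gap: 22.9
grasp_force: 30.5
```

```bash
python3 -c "
from h import *
stat()"
```

```text
t 11.8 tcp bay [-4.8  0.3 13.6] yaw 170.28 F bay [ 5.9  0.5 -0.1] T [-0.01 -0.79 -0.05] gap 22.8
bob 0.59 [-3.3 -0.8 14.9]
bob 0.38 [ 47.9   0.2 -11. ]
L 229 288 295 [48.9  0.  27.9]
R 298 291 297 [-56.6   0.    1.5]
```

>>> send_rows:
  moves: "0 0 -0.005 0 15; 0 0 -0.005 0 15; 0 0 -0.005 0 15; 0 0 0 0 15"

```text
clock: 12.3
position: [544.9, -185.5, 66.5]
eef_rot: [0.0, 0.085, 0.996, 0.0]
force: [-5.6, 0.8, 3.9]
finger_gap: 22.8
grasp_force: 30.7
```

```bash
python3 -c "
from h import *
stat()"
```

```text
t 12.35 tcp bay [-5.1  0.3  6.5] yaw 170.29 F bay [5.6 0.5 3.9] T [ 0.01 -0.7  -0.04] gap 22.9
bob 0.84 [-1.8 -0.4  3.9]
L 229 293 298 [49.4  0.  18.1]
R 298 292 299 [-56.9   0.   -2.4]
```

>>> send_rows:
  moves: "0 0 -0.005 0 15; 0 0 -0.004 0 15; 0 0 -0.004 0 15; 0 0 0 0 15; 0 0 0 0 15"

```text
clock: 12.95
position: [544.8, -185.5, 60.2]
eef_rot: [-0.0, 0.085, 0.996, -0.0]
force: [-5.5, 1.5, 4.9]
finger_gap: 23.0
grasp_force: 31.1
```

```bash
python3 -c "
from h import *
stat()"
```

```text
t 13.0 tcp bay [-4.9  0.3  0.2] yaw 170.29 F bay [6.3 0.2 4. ] T [-0.01 -0.8  -0.02] gap 22.6
bob 0.81 [ 1.9 -1.3  3.2]
bob 0.7 [ 1.3 -2.4 -4.1]
L 229 297 303 [49.9  0.   6.7]
R 297 292 298 [-55.2   0.   -0.8]
```

>>> send_rows:
  moves: "0 0 -0.003 0 15; 0 0 -0.003 0 15; 0 0 0 0 15; 0 0 0 0 15"

```text
clock: 13.5
position: [544.9, -185.4, 57.2]
eef_rot: [0.0, 0.085, 0.996, 0.0]
force: [-6.3, 1.6, 4.9]
finger_gap: 22.6
grasp_force: 31.4
```

```bash
python3 -c "
from h import *
stat()"
```

```text
t 13.55 tcp bay [-5.   0.2 -2.8] yaw 170.29 F bay [ 6.2 -0.1  4. ] T [-0.07 -0.8   0.01] gap 22.9
bob 0.76 [ 2.6 -1.  -1. ]
L 228 299 306 [51.7  0.   0.6]
R 297 291 299 [-55.2   0.   -0.8]
```

>>> send_rows:
  moves: "0 0 -0.002 0 15; 0 0 -0.001 0 15; 0 0 0 0 15; 0 0 0 0 15"

```text
clock: 14.05
position: [545.1, -185.4, 56.8]
eef_rot: [0.001, 0.085, 0.996, -0.0]
force: [-8.6, 3.2, 14.3]
finger_gap: 22.6
grasp_force: 32.4
```

```bash
python3 -c "
from h import *
stat()"
```

```text
t 14.1 tcp bay [-5.1  0.3 -3.2] yaw 170.3 F bay [ 7.5 -1.8 13.7] T [-0.21 -1.23  0.05] gap 23.0
bob 0.65 [-0.3  0.9 -4.3]
L 229 299 307 [50.2  0.  -1. ]
R 297 292 299 [-55.3   0.   -2.1]
```

>>> send_rows:
  moves: "0 0 0.001 0 15; -0.004 0.0007 0 0 15; -0.003 0.0005 0 0 15; 0 0 0 0 15; 0 0 0 0 50; 0 0 0 0 50; 0 0 0 0 50; 0 0 0 0 50"

```text
clock: 15.0
position: [541.4, -185.0, 55.6]
eef_rot: [-0.0, 0.085, 0.996, 0.0]
force: [-0.5, 0.5, 0.5]
finger_gap: 50.2
grasp_force: 0.0
```

```bash
python3 -c "
from h import *
stat()"
```

```text
t 15.05 tcp bay [-1.5  0.4 -4.3] yaw 170.28 F bay [ 1.2  0.1 -0.1] T [ 0.    0.02 -0.02] gap 49.7
bob 0.47 [49.1 -6.5 -0.9]
L 229 299 306 [50.2  0.   0.3]
R 297 292 298 [-55.2   0.   -0.8]
```

>>> send_rows:
  moves: "0 0 0.02 0 50; 0 0 0.06 0 50; 0 0 0.08 0 50; 0 0 0.08 0 50; 0 0.08 0 0 50; 0 0.08 0 0 50; 0 0.08 0 0 50; 0 0 0 0 50"

```text
clock: 15.95
position: [540.9, -61.0, 176.9]
eef_rot: [0.0, 0.083, 0.997, 0.0]
force: [-0.7, -0.2, -0.2]
finger_gap: 49.9
grasp_force: 0.0
```

```bash
python3 - <<'E'
from h import *
f=stat()
t=grab_frame("top")
for c in("side","top"):
    for l in("bobbin_mid","plunger","bay"):
        for d in spot_point(c,l):
            if np.linalg.norm(d["centre"]-B)<90: print(c,l,round(d["p"],2),np.round(tobay(d["centre"]),1))
np.set_printoptions(linewidth=250)
# projected vs seen: model of the loaded bobbin (x0=-1.4 side) mask IoU over shifts
def mask(f,dx,dy,dz,pitch,yaw=0):
    m=np.zeros((384,512),np.uint8)
    for x0,x1,r in((-28,28,12),(-33,-28,20),(28,33,20),(-55,-33,7),(33,55,7)):
        a=np.linspace(0,2*np.pi,25)
        P=[np.array([x,r*np.cos(b),r*np.sin(b)]) for x in(x0,x1) for b in a]
        Q=R.from_euler("yz",[pitch,yaw],degrees=True).apply(P)+[dx,dy,dz]
        pts=np.array([proj(f,B+M@p) for p in Q],np.float32)
        cv2.fillConvexPoly(m,np.round(cv2.convexHull(pts)).astype(int),1)
    return m>0
for c,fr in(("side",f),("top",t)):
    for d in cut_out(c,"bobbin_mid"):
        g=d["region"];v,u=np.nonzero(g);e=proj(fr,B)
        if np.hypot(u.mean()-e[0],v.mean()-e[1])<12 and np.ptp(u)<95:
            best=sorted(((-(g&k).sum()/(g|k).sum(),dx,dy,dz,p) for dx in range(-6,7) for dy in ((0,) if c=="side" else range(-3,4)) for dz in (range(-4,9,2) if c=="side" else (0,)) for p in ((-3,0,3,6) if c=="side" else (0,)) for k in [mask(fr,dx,dy,dz,p)]))[:5]
            print(c,d["p"],best)
E
```

```text
t 16.0 tcp bay [  19.3 -119.7  116.8] yaw 170.47 F bay [-0.1 -0.2 -0.3] T [ 0.07 -0.05  0.03] gap 49.7
bob 0.59 [ 3.3  3.7 -2.8]
L 228 299 307 [51.7  0.  -0.7]
R 296 292 297 [-53.5   0.    0.8]
side bobbin_mid 0.59 [ 3.3  3.7 -2.8]Traceback (most recent call last):
  File "<stdin>", line 6, in <module>
ValueError: it knows: bay, bobbin_mid, end_plate, plate_fork, plunger_face, short_bobbin_mid, spring_fork
```

```bash
python3 - <<'E'
from h import *
for i in range(2):
    for c in("side","top"):
        f=grab_frame(c)
        for l in("bobbin_mid","bay"):
            for d in spot_point(c,l):
                if np.linalg.norm(d["centre"]-B)<40: print(c,l,round(d["p"],2),np.round(tobay(d["centre"]),1))
        if i==0:
          for d in cut_out(c,"bobbin_mid"):
            v,u=np.nonzero(d["region"]);e=proj(f,B)
            if np.hypot(u.mean()-e[0],v.mean()-e[1])<12 and c=="top" and np.ptp(v)<70:
                P=np.array([tobay(atz(f,a,b,60))[:2] for a,b in zip(u,v)]);w,V=np.linalg.eigh(np.cov(P.T))
                print("top seg",P.mean(0),np.ptp(P,0),"slope",V[1,1]/V[0,1])
E
```

```text
side bobbin_mid 0.79 [ 3.5  3.6 -4.9]
side bay 0.59 [-1.9 -2.7 -4.2]
top bobbin_mid 0.4 [ 2.8  1.3 -0.6]
top bay 0.52 [ 2.2 -5.4  0.6]
side bobbin_mid 0.7 [ 0.3 -0.9 -5. ]
side bay 0.86 [-1.  -1.2 -3.6]
top bobbin_mid 0.47 [-0.8  0.8  4.7]
top bay 0.57 [ 0.4 -2.6 -1.1]
```

Everything agrees: the bobbin is level, seated in both forks, and released, with the arm clear.

```bash
python3 -c "
from station import *
print(finish_job())"
```

```text
the job is handed in; nothing more can be done
None
```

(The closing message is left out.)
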